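Get the valve body out from behind the cartridges

TASK

Gauge job: the aluminium valve body at the back of the grey parts bay is boxed in by three tall cartridges (a round, a square and a hexagonal one). Stand all three cartridges upright in the long grey side tray, then fetch the valve body and set it flat, centred and lined up on the raised aluminium plate of the gauge stand. Only after that, put every cartridge back upright on the same spot in the bay where it stood at the start; never knock the cartridges or the valve body over.

Things in the scene. Friction and masses are not known exactly. Their poses are not given: they have to be found in the camera images.
- round_valve: Round steel cartridge with thin dark seal rings, 36 mm diameter. Mass 0.25 to 0.5 kg. Upright, origin at the centre of its underside, z up. A 90 mm tall lower part carries a thin round stem, 16 mm diameter and 36 mm long, on its axis; the stem (90 to 126 mm above the origin) is the place to grip.
- square_valve: Black square coil cartridge, 32 x 32 mm, with steel bands and a steel stem. Mass 0.2 to 0.42 kg. Upright, origin at the centre of its underside, z up. A 90 mm tall lower part carries a thin round stem, 16 mm diameter and 36 mm long, on its axis; the stem (90 to 126 mm above the origin) is the place to grip.
- hex_valve: Brass hexagonal cartridge, 39 mm across corners, with brass stem. Mass 0.28 to 0.56 kg. Upright, origin at the centre of its underside, z up. A 90 mm tall lower part carries a thin round stem, 16 mm diameter and 36 mm long, on its axis; the stem (90 to 126 mm above the origin) is the place to grip.
- valve_body: Aluminium block 36 (x) x 100 (y) x 34 mm (z), 0.25 to 0.45 kg, too long to grip lengthways: grip across its width near the middle. Two brass ports, 17 mm wide, stand 10 mm above its top at y +-36 mm. Origin centre of underside, z up. Either way round is right. It starts in the bay, 8 mm behind the cartridges.
- bay: Fixed grey parts bay, 170 (x) x 180 mm (y), front (-x) open; origin centre of underside; floor 8 mm above the bench. Back wall at x 82 mm, top 30 mm above the bench; side walls y +-88 mm, 14 mm high. The cartridges start centred on three dark 42 mm squares at x -19 mm, y -48, 0, +48 mm (which where varies); valve body at x 25 mm, y 0, along y. Two 20 mm high brass plugs near x -64 mm.
- tray: Fixed open grey plastic tray, the side area: 230 (x) x 105 mm (y), walls 4 mm thick and 20 mm high, floor thickness 4 mm (floor 4 mm above the bench). Origin at the centre of its underside, x along its length. Empty at the start; anywhere on its floor will do.
- stand: Fixed gauge stand, origin centre of underside. On a dark foot 70 (x) x 150 mm (y) lies, centred, a raised aluminium plate 50 (x) x 116 mm (y), its flat top 18 mm above the bench: the valve body goes here, lengthways along the stand's y. A post with dial gauge, 145 mm high, stands at the corner x +66 to +91 mm, y +55 to +105 mm.
Things that resemble listed ones, but are neither listed nor needed, are in the scene too. What is shaped like the square_valve but pink is not meant. Leave any blue look-alike of the valve_body alone.

How it is judged:
By the outcome, as a careful person would: the job done as asked, in the order asked, and still so for the second after the job is handed in, with the robot touching nothing.
It also fails if it takes over 141 s, if anything falls off the work surface, if the arm or the gripper's body presses on something with over 40 N, if the wrist force passes 120 N, or if a joint passes its speed limit or range.

ROBOT

A 6-joint arm with a two-finger parallel gripper is mounted at the origin on the work surface. World frame = base frame: x ahead of the robot, y to its left, z up, the work surface at z = 0. Lengths are in mm, angles in rad, forces in N, time in s.
With the tool pointing down it reaches from about 275 to 750 mm from the base axis. Payload 10.2 kg.
Tool frame: the origin (TCP) lies midway between the tips of the shut fingers; the grasp point (between the pads) lies 19 mm behind it; z points along the fingers, y is the line along which they close (so a half turn about z gives the same grasp; the last joint's range is limited). The gripper opens to 85 mm and grips with 20 to 120 N. Pads are 22 mm wide; open, the fingers measure 114 mm over their backs; the gripper's body (76 mm by 85 mm) begins 54 mm behind the grasp point. The pads swing forward as they close: fully open they stand 13 mm farther back than shut.
Start: joints at [-1.386, 0.313, 1.498, -0, 1.331, -0.223], TCP at [208.198, -481.959, 231.294] pointing down, gripper open.
Joint ranges: [-2.94, 2.94], [-0.97, 2.17], [0.19, 2.56], [-1.23, 4.37], [0.02, 3.11], [-2.88, 2.88]. Speed limits (rad/s): [2.39, 2.39, 3.01, 3.14, 3.14, 3.14].

INTERFACE

Orientations are given as a unit quaternion [w, x, y, z].
In Python, from rig import ctrl gives the robot as it stands.
- The arm moves only by the tool send_rows, never from a script. Its argument "targets" is a list of rows, each an object with "offset": the shift along the world's x, y, z in cm, a list of three; "spin": the turn about the world's z in rad. A call has 1 to 8 rows; each row is the pose to reach, as a shift and turn from the pose commanded when the call began; what a row does not reach only later rows make up. A row lasts 1/12 s, in which the tool goes at most 41.7 mm and 7.16 degrees, less where a joint would pass 70% of its speed; a pose out of reach is approached as far as the arm can. A call with a gripper value outside its range is refused whole. "grip" is the opening, from 0 (shut) to 1 (fully open), set as the call begins (left out, the last holds). The fingers move at their own pace and stop on an object; "squeeze" is the grip in N (left out, the last holds). Time passes only in rows, so rows that repeat a pose let the fingers close. It gives the time, the measured TCP pose, the force, the opening and the grip force at its end, in the units of the state.
- ctrl.sense(): the state, without advancing time (a new reading comes with each control period).
- ctrl.capture(name): name is "side" or "top"; returns (picture, depth): 480x640x3 uint8, red, green, blue; 480x640 float32, mm along the optical axis (not along the pixel's ray), 0 where there is no reading.
- ctrl.calibration(name): a dict with "fx", "fy", "cx", "cy" (pixels), "view" (4x4, takes a point from world to camera coordinates). Camera axes: x right, y down, z forward; pixel columns grow to the right and rows downward; lengths in mm; the calibration is good to about 2 mm. A picture is of the moment at which its call begins. calibration takes no time and is no camera call.
- ctrl.finish_job(): hands the job in; it is judged then, once.
Trained networks look in the newest picture that a camera, given by its name, has taken for a name from the list of things; names that differ only in an ending like _2 or _b are one class to them, and where a whole thing is asked for, a point or a joint stands for the part that bears it (a point fixed in the world has none). Each returns a list of dicts, best first, with "conf" (0 to 1); they miss things now and then, are a little off and sometimes report something else, mostly with a low value. They report only what shows in the picture. A call takes as long as a camera call. They do not tell look-alikes from the thing itself.
- ctrl.search_frame(camera, query): "box" ([left, top, right, bottom] in pixels, round what is visible of it).
- ctrl.place_of(camera, query): "uv" ([column, row] in pixels: a listed point, or the origin of a listed thing).
The state is a dict: "time_s": time; "joints": joint angles; "dq": joint speeds; "tau": joint torques, N m; "eef_pos": TCP position; "ee_rot": TCP orientation; "force": force on the tool from outside, world axes, zero at the start; "wrist_torque": the same for the moment, N m; "grip_width": opening from 0.0 (shut) to 1.0 (fully open); "grip_force": force on a finger pad.
Only numpy, scipy, OpenCV 4.12 (cv2) and the standard library are available. Lean on these libraries where they do the work, as an engineer would, in place of code of your own. Each camera call takes 0.05 s, during which the arm holds its last target. There are 200 camera calls.

## Working session

There is one attempt and no reset: what is moved stays moved. The work goes in short steps, Python scripts to look and compute and a tool call to move; the robot and the scene stay as the last step left them, time stands still between calls to the robot, and variables do not carry over. Pictures are saved under pics/ and viewed, at most 14 in all, crops included, and the job is handed in when it is done.

Besides the shell and the picture viewer there is one more tool, called after ">>>" by a JSON object that holds its "name" and its "arguments". send_rows: Moves the arm, as the interface text tells. Its arguments: {"type":"object","properties":{"targets":{"type":"array"},"grip":{"type":"number"},"squeeze":{"type":"number"}},"required":["targets"]}

```bash
mkdir -p pics; python3 - <<'E'
from rig import ctrl
import cv2
for c in ("side","top"):
    p,d=ctrl.capture(c); cv2.imwrite(f"pics/{c}0.png",p[:,:,::-1])
    k=ctrl.calibration(c); print(c,k)
    for q in ["round_valve","square_valve","hex_valve","valve_body","bay","tray","stand"]:
        print(q,[(r["uv"],r["conf"]) for r in ctrl.place_of(c,q)][:3])
s=ctrl.sense();print(s)
E
```

```text
side {'fx': 568.5461580534993, 'fy': 568.5461580534993, 'cx': 325.78792418441236, 'cy': 239.96093761996542, 'view': array([[-9.85086169e-01, -1.71932390e-01,  6.67032938e-03,
         5.06825141e+02],
       [-1.28825627e-01,  7.11298518e-01, -6.90983629e-01,
         9.84724577e+01],
       [ 1.14057872e-01, -6.81537725e-01, -7.22839630e-01,
         1.04102751e+03],
       [ 0.00000000e+00,  0.00000000e+00,  0.00000000e+00,
         1.00000000e+00]])}
round_valve []
square_valve [([412.9, 162.4], 0.6)]
hex_valve [([343.3, 181.1], 0.94), ([328.0, 258.1], 0.52)]
valve_body [([324.5, 165.6], 0.91), ([260.2, 218.6], 0.9)]
bay [([335.6, 169.2], 0.57)]
tray [([292.9, 382.2], 0.96)]
stand [([331.3, 258.8], 0.89)]
top {'fx': 548.5868749320382, 'fy': 548.5868749320382, 'cx': 319.93969186847534, 'cy': 234.85235488144517, 'view': array([[ 2.24066477e-02, -9.99619000e-01, -1.61181973e-02,
         2.55656046e+00],
       [-9.96457842e-01, -2.10228874e-02, -8.14236300e-02,
         5.07468487e+02],
       [ 8.10537565e-02,  1.78855347e-02, -9.96549244e-01,
         1.08823826e+03],
       [ 0.0
[... 424 characters left out ...]
.73)]
{'time_s': 0.8, 'joints': array([-1.38638036e+00,  3.12889884e-01,  1.49770409e+00, -6.68745609e-06,
        1.33100485e+00, -2.23413917e-01]), 'dq': array([-0.00067286,  0.00071863,  0.00046566,  0.00020107, -0.00028131,
       -0.00118604]), 'tau': array([-1.02236376e-03, -4.12149525e+01, -2.59885025e+01, -1.77814982e-04,
        5.94485282e-04,  3.00718682e-05]), 'eef_pos': array([ 208.20554079, -481.95229059,  231.29781205]), 'ee_rot': array([-3.14892085e-06,  9.79281129e-01,  2.02505480e-01, -3.18726230e-06]), 'force': array([-0.59237129, -0.02030936,  0.61057773]), 'wrist_torque': array([ 0.01511127, -0.01202613, -0.00076668]), 'grip_force': 0.0, 'grip_width': 1.0017190815991126}
```

View pics/top0.png

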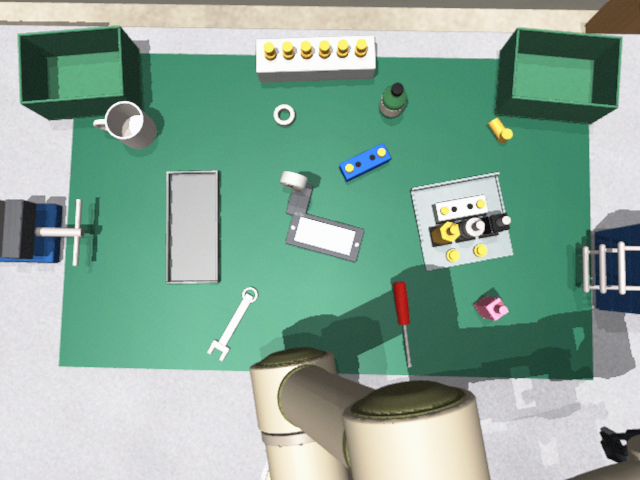

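View pics/side0.png

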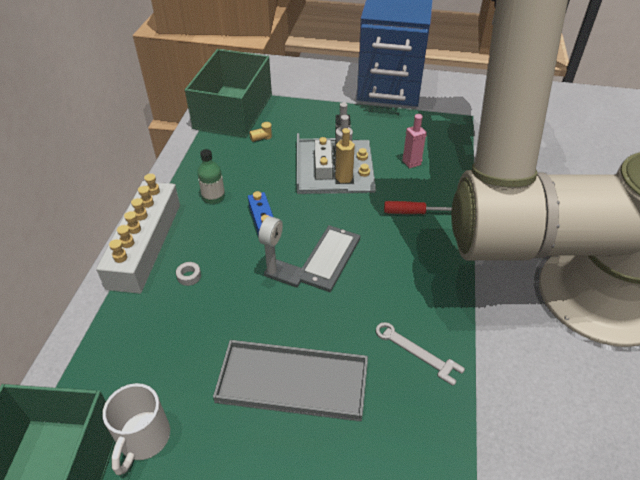

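The top view shows the bay at about (462,221): hex left (448,232), round in the middle (475,227), square right (500,222), valve body behind at (460,209). The stand plate is at (324,237) and the tray at (193,228). The pink square and the blue block are decoys.

```bash
cat >h.py <<'E'
from rig import ctrl
import numpy as np, cv2
def cloud(c,d):
    k=ctrl.calibration(c); v,u=np.mgrid[:480,:640]
    P=np.stack([(u-k["cx"])/k["fx"]*d,(v-k["cy"])/k["fy"]*d,d],-1).astype(float)
    V=k["view"]; W=(P-V[:3,3])@V[:3,:3]
    W[d<=0]=np.nan
    return W
def rect(pts):
    (x,y),(a,b),t=cv2.minAreaRect(pts.astype(np.float32))
    return [round(float(q),1) for q in (x,y,a,b,t)]
def ray(c,u,v,z):
    k=ctrl.calibration(c);V=k["view"]
    r=np.array([(u-k["cx"])/k["fx"],(v-k["cy"])/k["fy"],1])@V[:3,:3]; o=-V[:3,3]@V[:3,:3]
    return o+r*(z-o[2])/r[2]
E
python3 - <<'E'
from h import *
W={};I={}
for c in("top","side"):
    p,d=ctrl.capture(c);W[c]=cloud(c,d);I[c]=p
def sel(c,box,z0,z1):
    l,t,r,b=box; w=W[c][t:b,l:r].reshape(-1,3); m=(w[:,2]>z0)&(w[:,2]<z1); return w[m],I[c][t:b,l:r].reshape(-1,3)[m]
# bench level check
for c,b in(("top",(230,250,270,280)),("side",(380,250,440,300))):
    print(c,"bench z",np.nanmedian(W[c][b[1]:b[3],b[0]:b[2],2]))
w,_=sel("top",(160,165,225,288),13,30);print("tray",len(w),rect(w[:,:2]))
w,_=sel("side",(210,335,375,420),13,30);print("tray side",len(w),rect(w[:,:2]))
w,q=sel("top",(285,205,370,265),12,26);m=q.min(1)>170;print("plate",m.sum(),w[m,2].mean(),rect(w[m,:2]))
w,q=sel("side",(300,225,362,292),12,26);m=q.min(1)>150;print("plate side",m.sum(),w[m,2].mean(),rect(w[m,:2]))
for c,b in(("top",(405,165,520,275)),("side",(290,95,380,195))):
    w,_=sel(c,b,125,145)
    if len(w)>3:
        l=cv2.kmeans(w[:,:2].astype(np.float32),3,None,(3,50,.1),5,2)
        for i in range(3):
            s=w[l[1][:,0]==i];print(c,"stem",len(s),s.mean(0).round(1),np.ptp(s,axis=0).round(1))
    w,q=sel(c,b,36,47); print(c,"body top",len(w),w[:,2].mean(),rect(w[:,:2]))
    w,q=sel(c,b,4,12);print(c,"floor",len(w),rect(w[:,:2]))
w,q=sel("top",(405,165,520,275),22,33)
print("wall",len(w),rect(w[:,:2]))
E
python3 - <<'E'
import cv2
for n,b in(("top",(400,160,530,280)),):
    p=cv2.imread(f"pics/{n}0.png")[b[1]:b[3],b[0]:b[2]]
    cv2.imwrite(f"pics/{n}0c.png",cv2.resize(p,None,fx=5,fy=5,interpolation=cv2.INTER_CUBIC)[:600])
E
```

```text
top bench z -0.5623328097284099
side bench z 0.5814669886972719
tray 812 [520.6, 276.0, 230.6, 106.3, 2.6]
tray side 1540 [521.1, 275.6, 230.5, 108.0, 2.6]
plate 1425 16.821472255282192 [506.6, 5.3, 140.3, 50.9, 75.9]
plate side 1220 18.09973216133517 [507.5, 5.4, 141.2, 50.5, 76.6]
top stem 68 [ 532.8 -323.   131.7] [14.2 14.6 10.3]
top stem 67 [ 513.7 -229.2  132.3] [14.9 14.2 10.2]
top stem 65 [ 523.3 -276.3  131.8] [16.  15.2 11.8]
top body top 852 40.876974580975926 [544.5, -267.0, 80.4, 119.9, 11.7]
top floor 4071 [544.8, -275.4, 233.4, 222.5, 89.3]
side stem 47 [ 533.9 -322.1  132. ] [14.4 16.5 13.4]
side stem 54 [ 514.8 -228.6  131.9] [15.5 20.9 11.4]
side stem 49 [ 524.6 -274.7  131.8] [13.5 18.2 11.7]
side body top 492 42.06989917940353 [538.7, -359.1, 299.2, 102.0, 85.8]
side floor 2272 [555.1, -369.4, 227.0, 389.2, 10.0]
wall 457 [548.3, -271.7, 157.9, 180.0, 11.9]
```

View pics/top0c.png

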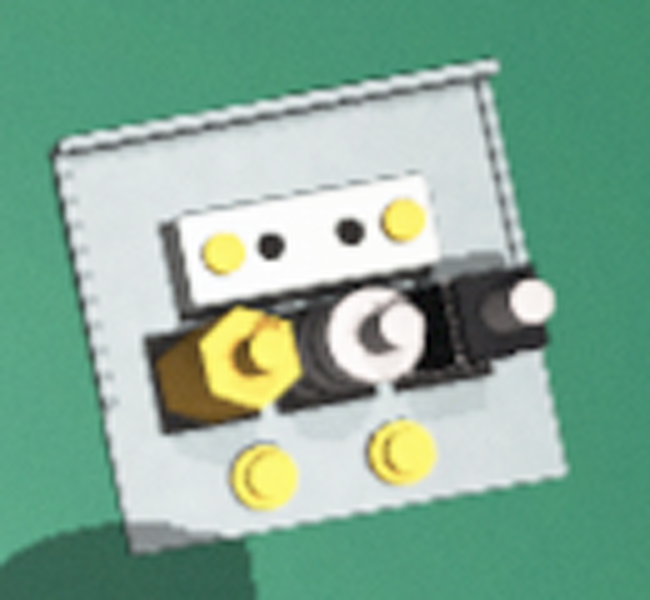

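The crop confirms the order hex / round / square, with the body behind and parallel to the row. Next I refine the plate and body fits.

```bash
python3 - <<'E'
from h import *
for c,bp,bb in(("top",(285,205,370,265),(425,190,495,225)),("side",(300,225,362,292),(305,130,337,185))):
    p,d=ctrl.capture(c);W=cloud(c,d)
    for n,b,z,th in(("plate",bp,(12,26),170),("body",bb,(38,46),130)):
        m=np.zeros((480,640),np.uint8);l,t,r,q=b
        m[t:q,l:r]=((p[t:q,l:r].min(2)>th)&(W[t:q,l:r,2]>z[0])&(W[t:q,l:r,2]<z[1]))
        if n=="plate": m=cv2.morphologyEx(m,cv2.MORPH_OPEN,np.ones((9,9)))
        n_,lab,st,_=cv2.connectedComponentsWithStats(m); i=1+np.argmax(st[1:,4])
        cs=max(cv2.findContours((lab==i).astype(np.uint8),0,cv2.CHAIN_APPROX_NONE)[0],key=len)[:,0]
        zz=18 if n=="plate" else 42
        w=np.array([ray(c,u,v,zz)[:2] for u,v in cs]); print(c,n,rect(w))
    for z0,b in((134,0),):pass
E
```

```text
top plate [506.9, 5.5, 114.7, 50.3, 77.0]
top body [566.5, -265.1, 36.0, 99.2, 11.5]
side plate [507.3, 5.2, 115.1, 49.4, 76.7]
side body [567.6, -264.6, 35.2, 103.3, 11.6]
```

>>> {"name": "send_rows", "arguments": {"targets": [{"offset":[4,2,2],"spin":0.12},{"offset":[8,5,2],"spin":0.24},{"offset":[12,8,2],"spin":0.36},{"offset":[16,11,2],"spin":0.48},{"offset":[20,14,2],"spin":0.6},{"offset":[24,17,2],"spin":0.72},{"offset":[28,19,2],"spin":0.84},{"offset":[31.6,20.6,2],"spin":0.96}], "grip": 0.6, "squeeze": 60}}

```text
time_s: 1.67
eef_pos: [483.0, -297.3, 251.6]
ee_rot: [0.0, 0.773, 0.634, 0.0]
force: [-0.6, -1.4, 1.0]
grip_width: 0.601
grip_force: 0.0
```

>>> {"name": "send_rows", "arguments": {"targets": [{"offset":[0,0,0],"spin":0.0},{"offset":[0,0,0],"spin":0.0}]}}

```text
time_s: 1.83
eef_pos: [482.7, -297.8, 250.9]
ee_rot: [-0.0, 0.774, 0.633, -0.0]
force: [-0.1, -0.3, -0.7]
grip_width: 0.6
grip_force: 0.0
```

>>> {"name": "send_rows", "arguments": {"targets": [{"offset":[1,2.3,0],"spin":0.12},{"offset":[2,4.6,0],"spin":0.24},{"offset":[3.15,6.9,0],"spin":0.36},{"offset":[3.15,6.9,-2],"spin":0.401},{"offset":[3.15,6.9,-6],"spin":0.401},{"offset":[3.15,6.9,-9],"spin":0.401},{"offset":[3.15,6.9,-10.5],"spin":0.401},{"offset":[3.15,6.9,-10.5],"spin":0.401}]}}

```text
time_s: 2.5
eef_pos: [510.7, -230.2, 143.0]
ee_rot: [-0.003, 0.635, 0.773, -0.0]
force: [0.7, 0.2, -0.8]
grip_width: 0.597
grip_force: 0.0
```

```bash
python3 - <<'E'
from h import *
p,d=ctrl.capture("side");cv2.imwrite("pics/s1.png",cv2.resize(p[60:220,250:450,::-1],None,fx=3.5,fy=3.5))
E
```

```text
(no output)
```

View pics/s1.png

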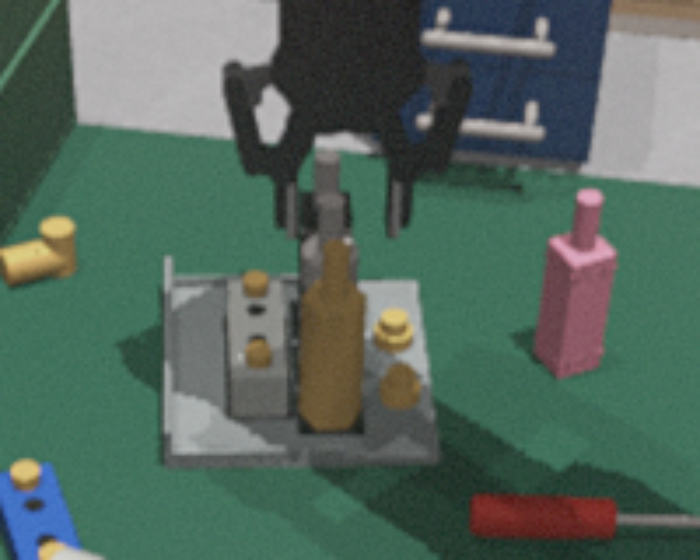

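The open fingers are around the hex stem column (335,250 in the crop) with nothing touching. I check that the arm has settled before going down.

>>> {"name": "send_rows", "arguments": {"targets": [{"offset":[0,0,0],"spin":0.0}]}}

```text
time_s: 2.63
eef_pos: [513.0, -231.1, 147.6]
ee_rot: [0.001, 0.634, 0.773, -0.0]
force: [0.2, -0.5, 0.1]
grip_width: 0.604
grip_force: 0.0
```

>>> {"name": "send_rows", "arguments": {"targets": [{"offset":[0.1,0.2,-2],"spin":0.005},{"offset":[0.1,0.2,-4],"spin":0.005},{"offset":[0.1,0.2,-4.4],"spin":0.005},{"offset":[0.1,0.2,-4.4],"spin":0.005},{"offset":[0.1,0.2,-4.4],"spin":0.005}]}}

```text
time_s: 3.05
eef_pos: [514.6, -228.7, 104.0]
ee_rot: [0.001, 0.632, 0.775, 0.0]
force: [0.0, -0.4, 0.3]
grip_width: 0.602
grip_force: 0.0
```

>>> {"name": "send_rows", "arguments": {"targets": [{"offset":[0,0,0],"spin":0},{"offset":[0,0,0],"spin":0},{"offset":[0,0,0],"spin":0},{"offset":[0,0,0],"spin":0},{"offset":[0,0,0],"spin":0},{"offset":[0,0,0],"spin":0}], "grip": 0}}

```text
time_s: 3.55
eef_pos: [514.1, -228.5, 103.3]
ee_rot: [0.001, 0.632, 0.775, -0.0]
force: [-2.9, -0.6, 6.1]
grip_width: 0.166
grip_force: 58.6
```

>>> {"name": "send_rows", "arguments": {"targets": [{"offset":[0,0,0.5],"spin":0},{"offset":[0,0,2],"spin":0},{"offset":[0,0,5],"spin":0},{"offset":[0,0,8.5],"spin":0},{"offset":[0,0,12],"spin":0},{"offset":[0,0,14.5],"spin":0},{"offset":[-0.5,1,15.5],"spin":0},{"offset":[-1,3,15.7],"spin":0}]}}

```text
time_s: 4.22
eef_pos: [504.3, -199.3, 261.4]
ee_rot: [0.002, 0.633, 0.775, 0.0]
force: [0.8, 0.6, -5.5]
grip_width: 0.167
grip_force: 59.1
```

>>> {"name": "send_rows", "arguments": {"targets": [{"offset":[0,3,0],"spin":0},{"offset":[-1,6.5,0],"spin":0},{"offset":[-2,10,0],"spin":0},{"offset":[-3,13.5,0],"spin":0},{"offset":[-4,17,0],"spin":0},{"offset":[-5,20.5,0],"spin":0},{"offset":[-5.4,24,0],"spin":0},{"offset":[-5.4,27.5,0],"spin":0}]}}

```text
time_s: 4.88
eef_pos: [448.6, 78.7, 259.4]
ee_rot: [-0.0, 0.632, 0.775, -0.0]
force: [1.9, -0.8, -4.5]
grip_width: 0.166
grip_force: 59.2
```

>>> {"name": "send_rows", "arguments": {"targets": [{"offset":[0,3.5,0],"spin":0},{"offset":[0,7,0],"spin":0},{"offset":[0,10.5,0],"spin":0},{"offset":[0,14,0],"spin":0},{"offset":[0,17,-1],"spin":0},{"offset":[0,19,-2],"spin":0},{"offset":[0,19.7,-3],"spin":0},{"offset":[0,19.7,-4],"spin":0}]}}

```text
time_s: 5.55
eef_pos: [449.4, 275.0, 218.2]
ee_rot: [-0.0, 0.631, 0.776, -0.0]
force: [0.2, 0.1, -4.4]
grip_width: 0.166
grip_force: 59.1
```

>>> {"name": "send_rows", "arguments": {"targets": [{"offset":[0,0,-3],"spin":0},{"offset":[0,0,-6],"spin":0},{"offset":[0,0,-8.5],"spin":0},{"offset":[0,0,-10.3],"spin":0},{"offset":[0,0,-11.2],"spin":0},{"offset":[0,0,-11.6],"spin":0},{"offset":[0,0,-11.8],"spin":0},{"offset":[0,0,-11.8],"spin":0}]}}

```text
time_s: 6.22
eef_pos: [450.6, 273.7, 101.9]
ee_rot: [0.0, 0.632, 0.775, 0.0]
force: [0.2, -0.2, -4.3]
grip_width: 0.165
grip_force: 59.0
```

>>> {"name": "send_rows", "arguments": {"targets": [{"offset":[0,0,-0.1],"spin":0},{"offset":[0,0,-0.2],"spin":0},{"offset":[0,0,-0.2],"spin":0},{"offset":[0,0,-0.2],"spin":0}]}}

```text
time_s: 6.55
eef_pos: [450.2, 274.0, 99.6]
ee_rot: [0.0, 0.632, 0.775, 0.0]
force: [0.7, -0.3, -4.0]
grip_width: 0.161
grip_force: 59.0
```

>>> {"name": "send_rows", "arguments": {"targets": [{"offset":[0,0,-0.05],"spin":0},{"offset":[0,0,-0.1],"spin":0},{"offset":[0,0,-0.1],"spin":0},{"offset":[0,0,-0.1],"spin":0}]}}

```text
time_s: 6.88
eef_pos: [450.4, 274.1, 99.3]
ee_rot: [0.0, 0.632, 0.775, 0.001]
force: [-2.4, -0.6, 6.3]
grip_width: 0.17
grip_force: 60.3
```

Contact. Open and rise.

>>> {"name": "send_rows", "arguments": {"targets": [{"offset":[0,0,0],"spin":0},{"offset":[0,0,0],"spin":0},{"offset":[0,0,0.2],"spin":0},{"offset":[0,0,0.4],"spin":0}], "grip": 0.6}}

```text
time_s: 7.22
eef_pos: [450.1, 273.9, 102.4]
ee_rot: [0.0, 0.632, 0.775, 0.0]
force: [-0.7, 0.0, 0.0]
grip_width: 0.601
grip_force: 0.0
```

>>> {"name": "send_rows", "arguments": {"targets": [{"offset":[0,0,1],"spin":0},{"offset":[0,0,4],"spin":0},{"offset":[0,0,7],"spin":0},{"offset":[0,-4,8],"spin":0},{"offset":[0,-8,8],"spin":0},{"offset":[0,-12,8],"spin":0},{"offset":[0,-16,8],"spin":0},{"offset":[0,-20,8],"spin":0}]}}

```text
time_s: 7.88
eef_pos: [449.8, 72.3, 183.3]
ee_rot: [0.001, 0.632, 0.775, 0.0]
force: [0.4, -0.7, 0.8]
grip_width: 0.598
grip_force: 0.0
```

>>> {"name": "send_rows", "arguments": {"targets": [{"offset":[1,-4,0],"spin":0},{"offset":[2,-8,0],"spin":0},{"offset":[3,-12,0],"spin":0},{"offset":[4,-16,0],"spin":0},{"offset":[5,-20,0],"spin":0},{"offset":[6,-24,0],"spin":0},{"offset":[7,-28,0],"spin":0},{"offset":[7.4,-31,0],"spin":0}]}}

```text
time_s: 8.55
eef_pos: [524.5, -239.3, 183.0]
ee_rot: [0.001, 0.632, 0.775, -0.0]
force: [0.5, 0.5, 1.0]
grip_width: 0.605
grip_force: 0.0
```

```bash
python3 - <<'E'
from h import *
p,d=ctrl.capture("side");cv2.imwrite("pics/s2.png",p[:,:,::-1])
print(ctrl.sense()["eef_pos"],ctrl.sense()["grip_width"])
E
```

```text
[ 524.32556431 -243.40537543  182.70817472] 0.5958284468527416
```

View pics/s2.png

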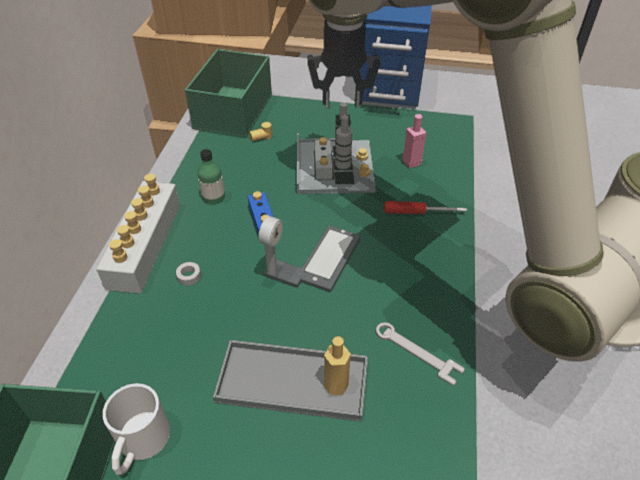

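The hex stands upright in the tray at (337,370) and the rest is undisturbed. Next is the round one.

>>> {"name": "send_rows", "arguments": {"targets": [{"offset":[0,-1.5,0],"spin":0},{"offset":[0,-3,0],"spin":0},{"offset":[0,-3.5,-1],"spin":0},{"offset":[0,-3.5,-2],"spin":0},{"offset":[0,-3.5,-2],"spin":0}]}}

```text
time_s: 9.02
eef_pos: [523.1, -269.8, 159.6]
ee_rot: [-0.002, 0.632, 0.775, 0.0]
force: [0.2, 0.7, -0.1]
grip_width: 0.6
grip_force: 0.0
```

>>> {"name": "send_rows", "arguments": {"targets": [{"offset":[0,-0.45,-1],"spin":0},{"offset":[0,-0.45,-2],"spin":0},{"offset":[0,-0.45,-2],"spin":0},{"offset":[0,-0.45,-2],"spin":0}]}}

```text
time_s: 9.35
eef_pos: [523.9, -275.0, 141.6]
ee_rot: [-0.001, 0.632, 0.775, 0.0]
force: [0.3, -0.1, 1.1]
grip_width: 0.598
grip_force: 0.0
```

>>> {"name": "send_rows", "arguments": {"targets": [{"offset":[0,-0.05,-1.5],"spin":0},{"offset":[0,-0.05,-3],"spin":0},{"offset":[0,-0.05,-3.8],"spin":0},{"offset":[0,-0.05,-3.8],"spin":0},{"offset":[0,-0.05,-3.8],"spin":0}]}}

```text
time_s: 9.77
eef_pos: [524.2, -276.1, 104.7]
ee_rot: [0.0, 0.632, 0.775, 0.0]
force: [0.8, -0.1, -0.1]
grip_width: 0.599
grip_force: 0.0
```

>>> {"name": "send_rows", "arguments": {"targets": [{"offset":[0,0,0],"spin":0},{"offset":[0,0,0],"spin":0},{"offset":[0,0,0],"spin":0},{"offset":[0,0,0],"spin":0},{"offset":[0,0,0],"spin":0},{"offset":[0,0,0],"spin":0}], "grip": 0}}

```text
time_s: 10.27
eef_pos: [524.1, -276.4, 105.2]
ee_rot: [0.001, 0.632, 0.775, -0.0]
force: [-2.2, -0.7, 5.6]
grip_width: 0.171
grip_force: 58.7
```

>>> {"name": "send_rows", "arguments": {"targets": [{"offset":[0,0,0.5],"spin":0},{"offset":[0,0,2],"spin":0},{"offset":[0,0,5],"spin":0},{"offset":[0,0,8.5],"spin":0},{"offset":[0,0,12],"spin":0},{"offset":[0,0,14.5],"spin":0},{"offset":[-0.5,1,15.5],"spin":0},{"offset":[-1,3,15.7],"spin":0}]}}

```text
time_s: 10.93
eef_pos: [514.3, -247.4, 263.5]
ee_rot: [0.002, 0.633, 0.775, -0.0]
force: [1.5, -0.5, -3.5]
grip_width: 0.169
grip_force: 58.8
```

>>> {"name": "send_rows", "arguments": {"targets": [{"offset":[0,3,0],"spin":0},{"offset":[-1,6.5,0],"spin":0},{"offset":[-2,10,0],"spin":0},{"offset":[-3,13.5,0],"spin":0},{"offset":[-4,17,0],"spin":0},{"offset":[-5,20.5,0],"spin":0},{"offset":[-5.4,24,0],"spin":0},{"offset":[-5.4,27.5,0],"spin":0}]}}

```text
time_s: 11.6
eef_pos: [458.8, 30.7, 261.5]
ee_rot: [-0.0, 0.632, 0.775, 0.0]
force: [0.6, -0.4, -3.3]
grip_width: 0.166
grip_force: 58.9
```

>>> {"name": "send_rows", "arguments": {"targets": [{"offset":[0,3.5,0],"spin":0},{"offset":[0,7,0],"spin":0},{"offset":[0,10.5,0],"spin":0},{"offset":[1,14,0],"spin":0},{"offset":[2,17.2,0],"spin":0},{"offset":[3.5,20.5,0],"spin":0},{"offset":[5,23.5,0],"spin":0},{"offset":[6,24.7,0],"spin":0}]}}

```text
time_s: 12.27
eef_pos: [520.0, 279.5, 260.6]
ee_rot: [-0.001, 0.631, 0.776, 0.0]
force: [-0.3, -0.1, -2.3]
grip_width: 0.169
grip_force: 59.0
```

>>> {"name": "send_rows", "arguments": {"targets": [{"offset":[0,0,-2],"spin":0},{"offset":[0,0,-5],"spin":0},{"offset":[0,0,-8],"spin":0},{"offset":[0,0,-11],"spin":0},{"offset":[0,0,-13.5],"spin":0},{"offset":[0,0,-15],"spin":0},{"offset":[0,0,-15.3],"spin":0},{"offset":[0,0,-15.3],"spin":0}]}}

```text
time_s: 12.93
eef_pos: [519.6, 275.9, 107.6]
ee_rot: [-0.001, 0.632, 0.775, -0.001]
force: [-0.1, -0.9, -2.8]
grip_width: 0.167
grip_force: 59.0
```

>>> {"name": "send_rows", "arguments": {"targets": [{"offset":[0,0,-0.3],"spin":0},{"offset":[0,0,-0.5],"spin":0},{"offset":[0,0,-0.55],"spin":0},{"offset":[0,0,-0.6],"spin":0},{"offset":[0,0,-0.6],"spin":0}]}}

```text
time_s: 13.35
eef_pos: [520.2, 276.0, 102.7]
ee_rot: [0.0, 0.632, 0.775, 0.0]
force: [-0.3, -0.3, -2.1]
grip_width: 0.164
grip_force: 59.0
```

>>> {"name": "send_rows", "arguments": {"targets": [{"offset":[0,0,-0.1],"spin":0},{"offset":[0,0,-0.15],"spin":0},{"offset":[0,0,-0.2],"spin":0},{"offset":[0,0,-0.2],"spin":0},{"offset":[0,0,-0.2],"spin":0}]}}

```text
time_s: 13.77
eef_pos: [520.3, 276.1, 101.1]
ee_rot: [0.0, 0.632, 0.775, 0.0]
force: [-2.6, -0.1, 6.0]
grip_width: 0.167
grip_force: 59.9
```

>>> {"name": "send_rows", "arguments": {"targets": [{"offset":[0,0,0],"spin":0},{"offset":[0,0,0],"spin":0},{"offset":[0,0,0.2],"spin":0},{"offset":[0,0,0.4],"spin":0}], "grip": 0.6}}

```text
time_s: 14.1
eef_pos: [520.0, 275.9, 104.3]
ee_rot: [-0.0, 0.632, 0.775, -0.0]
force: [-0.3, 0.5, -0.5]
grip_width: 0.597
grip_force: 0.0
```

>>> {"name": "send_rows", "arguments": {"targets": [{"offset":[0,0,1],"spin":0},{"offset":[0,0,4],"spin":0},{"offset":[0,0,8],"spin":0},{"offset":[-1,-4,8],"spin":0},{"offset":[-2.5,-7.8,8],"spin":0},{"offset":[-4,-11.5,8],"spin":0},{"offset":[-5.5,-15,8],"spin":0},{"offset":[-6,-19,8],"spin":0}]}}

```text
time_s: 14.77
eef_pos: [458.3, 85.2, 185.2]
ee_rot: [0.0, 0.631, 0.776, 0.0]
force: [2.0, 0.0, 0.3]
grip_width: 0.601
grip_force: 0.0
```

>>> {"name": "send_rows", "arguments": {"targets": [{"offset":[0,-4,0],"spin":0},{"offset":[0,-8,0],"spin":0},{"offset":[1,-12,0],"spin":0},{"offset":[2,-16,0],"spin":0},{"offset":[3,-20,0],"spin":0},{"offset":[4,-24,0],"spin":0},{"offset":[5,-28,0],"spin":0},{"offset":[6,-32,0],"spin":0}]}}

```text
time_s: 15.43
eef_pos: [520.2, -236.3, 185.3]
ee_rot: [0.001, 0.632, 0.775, 0.0]
force: [0.6, 0.6, 0.2]
grip_width: 0.602
grip_force: 0.0
```

>>> {"name": "send_rows", "arguments": {"targets": [{"offset":[0.5,-3,0],"spin":0},{"offset":[1.3,-6,0],"spin":0},{"offset":[1.3,-8,0],"spin":0},{"offset":[1.3,-8.8,-1],"spin":0},{"offset":[1.3,-8.8,-2],"spin":0},{"offset":[1.3,-8.8,-2],"spin":0},{"offset":[1.3,-8.8,-2],"spin":0}]}}

```text
time_s: 16.02
eef_pos: [532.8, -320.4, 163.6]
ee_rot: [-0.001, 0.631, 0.775, 0.0]
force: [-0.1, 0.1, -0.1]
grip_width: 0.599
grip_force: 0.0
```

>>> {"name": "send_rows", "arguments": {"targets": [{"offset":[0.05,-0.1,-2],"spin":0},{"offset":[0.05,-0.1,-4],"spin":0},{"offset":[0.05,-0.1,-4.5],"spin":0},{"offset":[0.05,-0.1,-4.5],"spin":0},{"offset":[0.05,-0.1,-4.5],"spin":0}]}}

```text
time_s: 16.43
eef_pos: [534.0, -322.6, 120.4]
ee_rot: [0.001, 0.632, 0.775, 0.0]
force: [0.0, -0.0, 0.9]
grip_width: 0.597
grip_force: 0.0
```

>>> {"name": "send_rows", "arguments": {"targets": [{"offset":[0,0,-1],"spin":0},{"offset":[0,0,-1.6],"spin":0},{"offset":[0,0,-1.6],"spin":0},{"offset":[0,0,-1.6],"spin":0}]}}

```text
time_s: 16.77
eef_pos: [533.4, -323.0, 103.1]
ee_rot: [-0.0, 0.632, 0.775, -0.0]
force: [-0.5, -0.2, 0.1]
grip_width: 0.602
grip_force: 0.0
```

>>> {"name": "send_rows", "arguments": {"targets": [{"offset":[0,0,0],"spin":0},{"offset":[0,0,0],"spin":0},{"offset":[0,0,0],"spin":0},{"offset":[0,0,0],"spin":0},{"offset":[0,0,0],"spin":0},{"offset":[0,0,0],"spin":0}], "grip": 0}}

```text
time_s: 17.27
eef_pos: [533.6, -323.3, 103.7]
ee_rot: [0.0, 0.632, 0.775, -0.0]
force: [-2.3, 0.6, 4.8]
grip_width: 0.167
grip_force: 58.5
```

>>> {"name": "send_rows", "arguments": {"targets": [{"offset":[0,0,0.5],"spin":0},{"offset":[0,0,2],"spin":0},{"offset":[0,0,5],"spin":0},{"offset":[0,0,8.5],"spin":0},{"offset":[0,0,12],"spin":0},{"offset":[0,0,14.5],"spin":0},{"offset":[-0.5,1,15.5],"spin":0},{"offset":[-1,3,15.7],"spin":0}]}}

```text
time_s: 17.93
eef_pos: [523.7, -294.4, 262.3]
ee_rot: [0.002, 0.633, 0.775, -0.0]
force: [0.5, 0.5, -2.8]
grip_width: 0.168
grip_force: 58.8
```

>>> {"name": "send_rows", "arguments": {"targets": [{"offset":[0,3,0],"spin":0},{"offset":[-1,6.5,0],"spin":0},{"offset":[-2,10,0],"spin":0},{"offset":[-3,13.5,0],"spin":0},{"offset":[-4,17,0],"spin":0},{"offset":[-5,20.5,0],"spin":0},{"offset":[-5,24,0],"spin":0},{"offset":[-5,27.5,0],"spin":0}]}}

```text
time_s: 18.6
eef_pos: [472.7, -16.3, 260.3]
ee_rot: [-0.0, 0.632, 0.775, 0.0]
force: [1.6, -0.6, -3.1]
grip_width: 0.167
grip_force: 59.0
```

>>> {"name": "send_rows", "arguments": {"targets": [{"offset":[0,3.5,0],"spin":0},{"offset":[0,7,0],"spin":0},{"offset":[0,10.5,0],"spin":0},{"offset":[0,14,0],"spin":0},{"offset":[0.5,17.5,0],"spin":0},{"offset":[2,20.5,0],"spin":0},{"offset":[4,23.5,0],"spin":0},{"offset":[6,26.2,0],"spin":0}]}}

```text
time_s: 19.27
eef_pos: [533.5, 246.2, 260.1]
ee_rot: [-0.0, 0.631, 0.775, -0.0]
force: [0.5, -0.7, -2.4]
grip_width: 0.167
grip_force: 59.0
```

>>> {"name": "send_rows", "arguments": {"targets": [{"offset":[2,2.5,0],"spin":0},{"offset":[4,3.5,0],"spin":0},{"offset":[5.6,3.5,-1],"spin":0},{"offset":[5.6,3.5,-4],"spin":0},{"offset":[5.6,3.5,-7],"spin":0},{"offset":[5.6,3.5,-9],"spin":0},{"offset":[5.6,3.5,-10],"spin":0},{"offset":[5.6,3.5,-10],"spin":0}]}}

```text
time_s: 19.93
eef_pos: [588.5, 278.7, 157.7]
ee_rot: [-0.001, 0.632, 0.775, -0.002]
force: [0.1, 0.4, -3.0]
grip_width: 0.164
grip_force: 59.0
```

>>> {"name": "send_rows", "arguments": {"targets": [{"offset":[0,0,-2.5],"spin":0},{"offset":[0,0,-4.5],"spin":0},{"offset":[0,0,-5.3],"spin":0},{"offset":[0,0,-5.5],"spin":0},{"offset":[0,0,-5.5],"spin":0},{"offset":[0,0,-5.5],"spin":0}]}}

```text
time_s: 20.43
eef_pos: [590.3, 279.2, 107.2]
ee_rot: [0.001, 0.632, 0.775, 0.001]
force: [0.7, 1.2, -2.3]
grip_width: 0.171
grip_force: 59.0
```

>>> {"name": "send_rows", "arguments": {"targets": [{"offset":[0,0,-0.4],"spin":0},{"offset":[0,0,-0.55],"spin":0},{"offset":[0,0,-0.65],"spin":0},{"offset":[0,0,-0.7],"spin":0},{"offset":[0,0,-0.7],"spin":0},{"offset":[0,0,-0.7],"spin":0}]}}

```text
time_s: 20.93
eef_pos: [589.9, 279.1, 99.7]
ee_rot: [0.0, 0.632, 0.775, 0.001]
force: [-3.8, -0.7, 6.0]
grip_width: 0.166
grip_force: 60.1
```

>>> {"name": "send_rows", "arguments": {"targets": [{"offset":[0,0,0],"spin":0},{"offset":[0,0,0],"spin":0},{"offset":[0,0,0.2],"spin":0},{"offset":[0,0,0.4],"spin":0}], "grip": 0.6}}

```text
time_s: 21.27
eef_pos: [589.6, 278.9, 102.4]
ee_rot: [-0.0, 0.632, 0.775, -0.0]
force: [1.5, 0.1, 0.9]
grip_width: 0.599
grip_force: 0.0
```

>>> {"name": "send_rows", "arguments": {"targets": [{"offset":[0,0,1],"spin":0},{"offset":[0,0,4],"spin":0},{"offset":[0,0,8],"spin":0},{"offset":[-2.5,-3,8],"spin":0},{"offset":[-5.5,-5.5,8],"spin":0},{"offset":[-8.5,-8,8],"spin":0},{"offset":[-11.5,-10,8],"spin":0},{"offset":[-12,-14,8],"spin":0}]}}

```text
time_s: 21.93
eef_pos: [465.9, 140.1, 183.2]
ee_rot: [-0.0, 0.63, 0.776, 0.0]
force: [1.2, -0.8, 0.4]
grip_width: 0.598
grip_force: 0.0
```

>>> {"name": "send_rows", "arguments": {"targets": [{"offset":[0,-4,0],"spin":0},{"offset":[0,-8,0],"spin":0},{"offset":[0,-12,0],"spin":0},{"offset":[1,-16,0],"spin":0},{"offset":[2,-20,0],"spin":0},{"offset":[3.5,-23.5,0],"spin":0},{"offset":[5,-27,0],"spin":0},{"offset":[6.5,-30.5,0],"spin":0}]}}

```text
time_s: 22.6
eef_pos: [535.0, -168.2, 183.3]
ee_rot: [0.001, 0.632, 0.775, 0.0]
force: [-0.3, 0.2, 0.1]
grip_width: 0.602
grip_force: 0.0
```

>>> {"name": "send_rows", "arguments": {"targets": [{"offset":[1.5,-3.5,0],"spin":0},{"offset":[3,-7,-1],"spin":0},{"offset":[3.2,-9.5,-3],"spin":0},{"offset":[3.2,-9.9,-6],"spin":0},{"offset":[3.2,-9.9,-8],"spin":0},{"offset":[3.2,-9.9,-9],"spin":0},{"offset":[3.2,-9.9,-9],"spin":0},{"offset":[3.2,-9.9,-9],"spin":0}], "grip": 0.72}}

```text
time_s: 23.27
eef_pos: [567.0, -265.0, 93.5]
ee_rot: [0.001, 0.632, 0.775, 0.0]
force: [0.1, -0.0, 0.5]
grip_width: 0.722
grip_force: 0.0
```

```bash
python3 - <<'E'
from h import *
p,d=ctrl.capture("side");cv2.imwrite("pics/s3.png",p[:,:,::-1])
W=cloud("side",d)
b=p[130:185,300:340];w=W[130:185,300:340];m=(w[...,2]>38)&(w[...,2]<46);print(rect(w[m][:,:2]))
b=W[330:420,210:375].reshape(-1,3);b=b[(b[:,2]>119)&(b[:,2]<140)];l=cv2.kmeans(b[:,:2].astype(np.float32),3,None,(3,50,.1),5,2)[1][:,0]
for i in range(3):print(b[l==i].mean(0),(l==i).sum())
s=ctrl.sense();print(s["eef_pos"],s["grip_width"])
E
```

```text
[567.4, -265.3, 35.3, 101.3, 10.7]
[520.5352627  276.56884776 128.23796936] 119
[451.05441317 273.57398288 127.8931253 ] 122
[589.19067167 281.81191141 126.78553076] 81
[ 567.3309661  -265.2108723    94.23807938] 0.7207971593037601
```

View pics/s3.png

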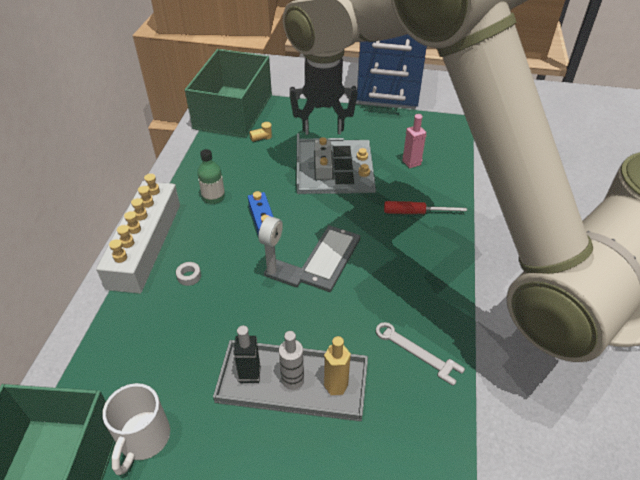

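All three stand upright in the tray at (245,358), (291,362) and (337,367). The gripper is above the body, which hasn't moved, so I descend.

>>> {"name": "send_rows", "arguments": {"targets": [{"offset":[0,0,-2],"spin":0},{"offset":[0,0,-4],"spin":0},{"offset":[0,0,-6],"spin":0},{"offset":[0,0,-7],"spin":0},{"offset":[0,0,-7.5],"spin":0},{"offset":[0,0,-7.7],"spin":0},{"offset":[0,0,-7.7],"spin":0}]}}

```text
time_s: 23.9
eef_pos: [567.1, -265.3, 16.3]
ee_rot: [0.001, 0.632, 0.775, 0.0]
force: [-0.9, 0.3, 0.4]
grip_width: 0.722
grip_force: 0.0
```

>>> {"name": "send_rows", "arguments": {"targets": [{"offset":[0,0,0],"spin":0},{"offset":[0,0,0],"spin":0},{"offset":[0,0,0],"spin":0},{"offset":[0,0,0],"spin":0},{"offset":[0,0,0],"spin":0},{"offset":[0,0,0],"spin":0}], "grip": 0}}

```text
time_s: 24.4
eef_pos: [567.0, -265.4, 16.6]
ee_rot: [0.001, 0.632, 0.775, 0.0]
force: [-1.8, 0.3, 6.3]
grip_width: 0.409
grip_force: 62.7
```

>>> {"name": "send_rows", "arguments": {"targets": [{"offset":[0,0,0.5],"spin":0},{"offset":[0,0,2],"spin":0},{"offset":[0,0,5],"spin":0},{"offset":[-0.3,0.5,8],"spin":0},{"offset":[-1,2,9.5],"spin":0},{"offset":[-2,4.5,10],"spin":-0.1},{"offset":[-3,7.5,10],"spin":-0.2},{"offset":[-4,11,10],"spin":-0.3}]}}

```text
time_s: 25.07
eef_pos: [525.8, -154.6, 115.6]
ee_rot: [0.0, 0.743, 0.67, 0.0]
force: [1.2, 1.1, -4.4]
grip_width: 0.407
grip_force: 61.3
```

>>> {"name": "send_rows", "arguments": {"targets": [{"offset":[-0.5,3.5,0],"spin":-0.05},{"offset":[-1,7,0],"spin":-0.1},{"offset":[-1.5,10.5,0],"spin":-0.131},{"offset":[-2,13.5,0],"spin":-0.131},{"offset":[-2,15.5,0],"spin":-0.131},{"offset":[-2,16.1,-0.5],"spin":-0.131},{"offset":[-2,16.1,-1],"spin":-0.131},{"offset":[-2,16.1,-1],"spin":-0.131}]}}

```text
time_s: 25.73
eef_pos: [506.0, 5.6, 104.1]
ee_rot: [-0.001, 0.783, 0.622, -0.001]
force: [0.2, -0.7, -3.8]
grip_width: 0.408
grip_force: 61.2
```

>>> {"name": "send_rows", "arguments": {"targets": [{"offset":[0,0,-2],"spin":0},{"offset":[0,0,-4],"spin":0},{"offset":[0,0,-4],"spin":0},{"offset":[0,0,-4],"spin":0}]}}

```text
time_s: 26.07
eef_pos: [506.2, 5.0, 64.9]
ee_rot: [-0.001, 0.783, 0.622, -0.001]
force: [0.4, 0.1, -3.7]
grip_width: 0.411
grip_force: 61.2
```

```bash
python3 - <<'E'
from h import *
import math
s=ctrl.sense();q=s["ee_rot"];print(s["eef_pos"],2*math.atan2(q[2],q[1]),s["force"])
for c in("top","side"):
    p,d=ctrl.capture(c)
    b=(275,170,375,290) if c=="top" else (260,190,380,310)
    cv2.imwrite(f"pics/p_{c}.png",cv2.resize(p[b[1]:b[3],b[0]:b[2],::-1],None,fx=4.5,fy=4.5))
E
python3 -c "
import cv2,numpy as np
a=[cv2.resize(cv2.imread(f'pics/p_{c}.png'),(400,460)) for c in('top','side')];cv2.imwrite('pics/p.png',np.hstack(a))"
```

```text
[506.22410305   4.96412111  64.88209756] 1.34137251842514 [ 0.37333796  0.1143823  -3.66281724]
```

View pics/p.png

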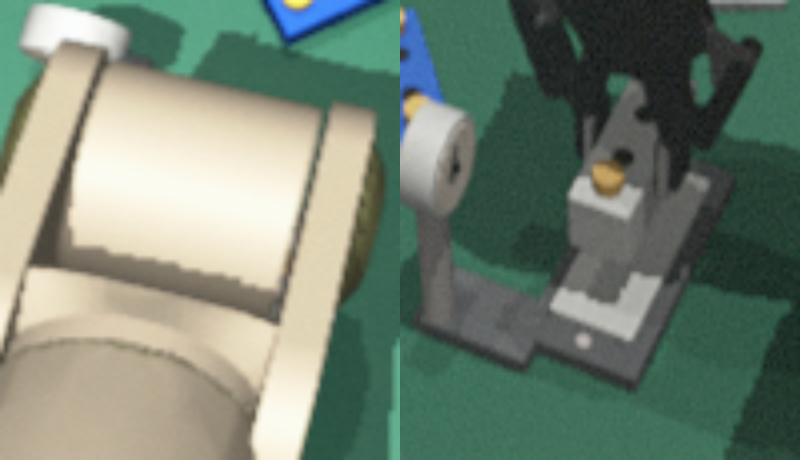

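The side crop shows the body held level above the plate, parallel to it, clear of the dial post. Lower it.

>>> {"name": "send_rows", "arguments": {"targets": [{"offset":[0.08,0.04,-1.5],"spin":0},{"offset":[0.08,0.04,-2.8],"spin":0},{"offset":[0.08,0.04,-3.4],"spin":0},{"offset":[0.08,0.04,-3.6],"spin":0},{"offset":[0.08,0.04,-3.6],"spin":0},{"offset":[0.08,0.04,-3.6],"spin":0}]}}

```text
time_s: 26.67
eef_pos: [507.9, 6.1, 30.1]
ee_rot: [0.001, 0.783, 0.622, 0.0]
force: [-0.2, 0.3, -4.1]
grip_width: 0.409
grip_force: 61.3
```

>>> {"name": "send_rows", "arguments": {"targets": [{"offset":[-0.05,-0.05,-0.15],"spin":0},{"offset":[-0.05,-0.05,-0.2],"spin":0},{"offset":[-0.05,-0.05,-0.25],"spin":0},{"offset":[-0.05,-0.05,-0.25],"spin":0},{"offset":[-0.05,-0.05,-0.25],"spin":0}]}}

```text
time_s: 27.08
eef_pos: [506.9, 5.8, 26.9]
ee_rot: [0.0, 0.783, 0.622, 0.0]
force: [-0.3, -0.6, -4.7]
grip_width: 0.41
grip_force: 61.3
```

```bash
python3 - <<'E'
from h import *
import math
for i in range(4):
    ctrl.capture("side");s=ctrl.sense();q=s["ee_rot"];print(s["eef_pos"].round(2),2*math.atan2(q[2],q[1]),s["force"].round(1))
E
```

```text
[506.87   5.83  26.84] 1.3428315227968242 [ 0.  -1.1 -4.4]
[506.88   5.84  26.84] 1.3428019222792689 [ 0.8  0.6 -4.2]
[506.86   5.83  26.82] 1.3428665510293858 [-0.3 -0.6 -3.2]
[506.88   5.84  26.82] 1.3428629572770046 [-0.2 -0.4 -5. ]
```

>>> {"name": "send_rows", "arguments": {"targets": [{"offset":[0.02,-0.03,-0.05],"spin":0},{"offset":[0.02,-0.03,-0.08],"spin":0},{"offset":[0.02,-0.03,-0.08],"spin":0},{"offset":[0.02,-0.03,-0.08],"spin":0}]}}

```text
time_s: 27.62
eef_pos: [507.0, 5.7, 26.6]
ee_rot: [-0.0, 0.783, 0.622, -0.0]
force: [-3.6, 1.5, 6.0]
grip_width: 0.411
grip_force: 62.6
```

>>> {"name": "send_rows", "arguments": {"targets": [{"offset":[0,0,0],"spin":0},{"offset":[0,0,0],"spin":0},{"offset":[0,0,0],"spin":0},{"offset":[0,0,0.1],"spin":0}], "grip": 0.7}}

```text
time_s: 27.95
eef_pos: [507.2, 5.4, 27.0]
ee_rot: [0.0, 0.783, 0.622, 0.0]
force: [0.4, -0.8, -0.8]
grip_width: 0.699
grip_force: 0.0
```

>>> {"name": "send_rows", "arguments": {"targets": [{"offset":[0,0,2],"spin":0},{"offset":[0,0,5],"spin":0},{"offset":[0,0,9],"spin":0},{"offset":[0,0,13],"spin":0},{"offset":[-2,3,15.7],"spin":0.1},{"offset":[-4,6.5,15.7],"spin":0.2},{"offset":[-5,10,15.7],"spin":0.31},{"offset":[-4,14,15.7],"spin":0.431}]}}

```text
time_s: 28.62
eef_pos: [464.6, 146.6, 185.0]
ee_rot: [0.0, 0.63, 0.777, -0.0]
force: [1.1, -1.6, 0.3]
grip_width: 0.697
grip_force: 0.0
```

>>> {"name": "send_rows", "arguments": {"targets": [{"offset":[1.5,3.5,0],"spin":0},{"offset":[3.5,6.5,0],"spin":0},{"offset":[6,9.5,0],"spin":0},{"offset":[8.5,12,0],"spin":0},{"offset":[11,13.2,0],"spin":0},{"offset":[12.2,13.3,0],"spin":0},{"offset":[12.2,13.3,0],"spin":0},{"offset":[12.2,13.3,0],"spin":0}], "grip": 0.6}}

```text
time_s: 29.28
eef_pos: [588.9, 278.4, 183.4]
ee_rot: [-0.0, 0.632, 0.775, -0.0]
force: [-0.9, -0.8, 1.0]
grip_width: 0.602
grip_force: 0.0
```

```bash
python3 - <<'E'
from h import *
import math
s=ctrl.sense();q=s["ee_rot"];print(s["eef_pos"],2*math.atan2(q[2],q[1]),s["force"])
P=[]
for c in("top","side"):
    p,d=ctrl.capture(c);W=cloud(c,d)
    b=(275,170,375,290) if c=="top" else (290,190,380,300)
    P.append(cv2.resize(p[b[1]:b[3],b[0]:b[2],::-1],(400,480)))
    w=W[b[1]:b[3],b[0]:b[2]].reshape(-1,3);m=(w[:,2]>46)&(w[:,2]<58)&(abs(w[:,0]-507)<40)&(abs(w[:,1]-5)<65)
    print(c,m.sum(),rect(w[m][:,:2]),np.median(w[m][:,2]))
cv2.imwrite("pics/q.png",np.hstack(P))
b=W[330:420,210:375].reshape(-1,3);b=b[(b[:,2]>119)&(b[:,2]<134)];l=cv2.kmeans(b[:,:2].astype(np.float32),3,None,(3,50,.1),5,2)[1][:,0]
for i in range(3):print(b[l==i].mean(0),(l==i).sum())
E
```

```text
[588.87516963 278.36686873 183.38788337] 1.7736502007879786 [-0.87172244 -0.797677    1.01145406]
top 809 [506.7, 5.5, 100.0, 36.0, 77.2] 50.846466882297804
side 706 [507.5, 5.3, 103.3, 37.2, 77.1] 52.01849440922267
[589.14874255 281.88428312 126.99422424] 81
[451.24263432 273.59273426 127.9766788 ] 119
[520.35405442 276.47376159 128.09182199] 117
```

View pics/q.png

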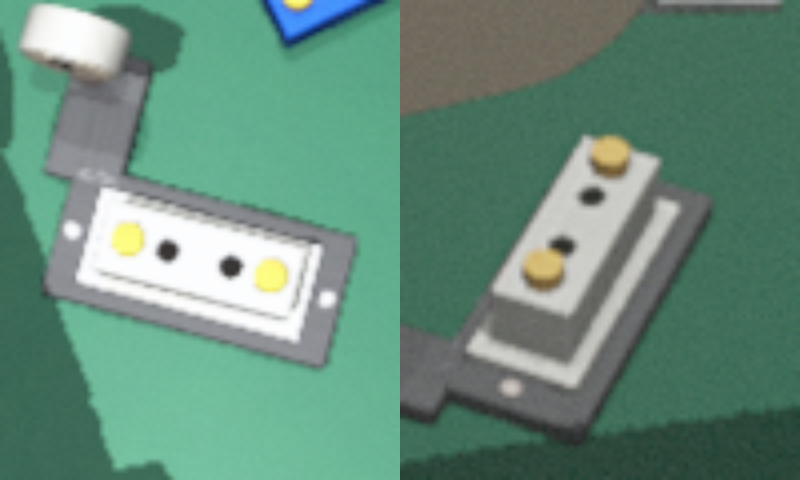

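The body lies flat, centred and aligned on the plate: it measures (507.1, 5.4) against the plate's (507.1, 5.4), and the angles agree to 0.3°. Now I return the square one.

>>> {"name": "send_rows", "arguments": {"targets": [{"offset":[0.05,0.05,-2],"spin":0},{"offset":[0.05,0.05,-5],"spin":0},{"offset":[0.05,0.05,-7],"spin":0},{"offset":[0.05,0.05,-8],"spin":0},{"offset":[0.05,0.05,-8.2],"spin":0},{"offset":[0.05,0.05,-8.2],"spin":0},{"offset":[0.05,0.05,-8.2],"spin":0}]}}

```text
time_s: 29.97
eef_pos: [590.1, 279.2, 103.8]
ee_rot: [0.001, 0.632, 0.775, 0.001]
force: [0.4, -0.4, 0.2]
grip_width: 0.598
grip_force: 0.0
```

>>> {"name": "send_rows", "arguments": {"targets": [{"offset":[0,0,-0.3],"spin":0},{"offset":[0,0,-0.3],"spin":0},{"offset":[0,0,-0.3],"spin":0}]}}

```text
time_s: 30.22
eef_pos: [589.7, 279.1, 99.5]
ee_rot: [0.0, 0.632, 0.775, 0.0]
force: [-0.3, -0.1, -0.5]
grip_width: 0.595
grip_force: 0.0
```

>>> {"name": "send_rows", "arguments": {"targets": [{"offset":[0,0,0],"spin":0},{"offset":[0,0,0],"spin":0},{"offset":[0,0,0],"spin":0},{"offset":[0,0,0],"spin":0},{"offset":[0,0,0],"spin":0},{"offset":[0,0,0],"spin":0}], "grip": 0}}

```text
time_s: 30.72
eef_pos: [589.7, 279.1, 99.3]
ee_rot: [0.0, 0.632, 0.775, 0.0]
force: [-0.2, -0.4, 2.7]
grip_width: 0.165
grip_force: 58.6
```

>>> {"name": "send_rows", "arguments": {"targets": [{"offset":[0,0,0.5],"spin":0},{"offset":[0,0,2],"spin":0},{"offset":[0,0,5],"spin":0},{"offset":[0,0,8.5],"spin":0},{"offset":[0,0,12],"spin":0},{"offset":[0,0,14.8],"spin":0},{"offset":[-1,-0.5,16],"spin":0},{"offset":[-3,-1.5,16],"spin":0}]}}

```text
time_s: 31.38
eef_pos: [560.8, 264.4, 261.6]
ee_rot: [0.002, 0.632, 0.775, 0.002]
force: [1.3, 0.0, -2.7]
grip_width: 0.168
grip_force: 59.0
```

>>> {"name": "send_rows", "arguments": {"targets": [{"offset":[-2.5,-1.5,0],"spin":0},{"offset":[-5,-4,0],"spin":0},{"offset":[-7.5,-6.5,0],"spin":0},{"offset":[-9,-9.5,0],"spin":0},{"offset":[-9,-13,0],"spin":0},{"offset":[-9,-16.5,0],"spin":0},{"offset":[-9,-20,0],"spin":0},{"offset":[-9,-23.5,0],"spin":0}]}}

```text
time_s: 32.05
eef_pos: [468.9, 27.6, 259.0]
ee_rot: [-0.0, 0.632, 0.775, -0.0]
force: [1.4, -0.3, -3.6]
grip_width: 0.164
grip_force: 59.1
```

>>> {"name": "send_rows", "arguments": {"targets": [{"offset":[0,-3.5,0],"spin":0},{"offset":[0,-7,0],"spin":0},{"offset":[0,-10.5,0],"spin":0},{"offset":[1,-14,0],"spin":0},{"offset":[2,-17.5,0],"spin":0},{"offset":[3,-21,0],"spin":0},{"offset":[4,-24.5,0],"spin":0},{"offset":[5,-28,0],"spin":0}]}}

```text
time_s: 32.72
eef_pos: [519.4, -252.7, 258.7]
ee_rot: [-0.001, 0.632, 0.775, 0.0]
force: [0.7, 0.1, -2.6]
grip_width: 0.163
grip_force: 59.1
```

>>> {"name": "send_rows", "arguments": {"targets": [{"offset":[1,-3,0],"spin":0},{"offset":[1.4,-5.5,0],"spin":0},{"offset":[1.4,-7,0],"spin":0},{"offset":[1.4,-7.2,-2],"spin":0},{"offset":[1.4,-7.2,-5],"spin":0},{"offset":[1.4,-7.2,-8],"spin":0},{"offset":[1.4,-7.2,-10],"spin":0},{"offset":[1.4,-7.2,-10],"spin":0}]}}

```text
time_s: 33.38
eef_pos: [531.7, -321.4, 153.9]
ee_rot: [-0.005, 0.632, 0.775, 0.0]
force: [-0.2, 0.3, -3.8]
grip_width: 0.169
grip_force: 59.0
```

>>> {"name": "send_rows", "arguments": {"targets": [{"offset":[0,0,0],"spin":0},{"offset":[0,0,0],"spin":0}]}}

```text
time_s: 33.55
eef_pos: [534.1, -323.4, 160.8]
ee_rot: [0.001, 0.632, 0.775, -0.0]
force: [-0.3, 0.0, -2.5]
grip_width: 0.164
grip_force: 59.0
```

>>> {"name": "send_rows", "arguments": {"targets": [{"offset":[0,0,-2],"spin":0},{"offset":[0,0,-4],"spin":0},{"offset":[0,0,-5],"spin":0},{"offset":[0,0,-5.3],"spin":0},{"offset":[0,0,-5.3],"spin":0},{"offset":[0,0,-5.3],"spin":0},{"offset":[0,0,-5.3],"spin":0}]}}

```text
time_s: 34.13
eef_pos: [534.1, -323.4, 107.5]
ee_rot: [0.001, 0.632, 0.775, -0.0]
force: [-0.4, 1.4, -2.5]
grip_width: 0.17
grip_force: 59.2
```

>>> {"name": "send_rows", "arguments": {"targets": [{"offset":[-0.05,0.02,-0.2],"spin":0},{"offset":[-0.05,0.02,-0.35],"spin":0},{"offset":[-0.05,0.02,-0.42],"spin":0},{"offset":[-0.05,0.02,-0.45],"spin":0},{"offset":[-0.05,0.02,-0.45],"spin":0},{"offset":[-0.05,0.02,-0.45],"spin":0}]}}

```text
time_s: 34.63
eef_pos: [533.5, -323.2, 103.3]
ee_rot: [0.001, 0.632, 0.775, -0.0]
force: [-2.4, 2.2, 6.9]
grip_width: 0.169
grip_force: 60.3
```

>>> {"name": "send_rows", "arguments": {"targets": [{"offset":[0,0,0],"spin":0},{"offset":[0,0,0],"spin":0},{"offset":[0,0,0.2],"spin":0},{"offset":[0,0,0.4],"spin":0}], "grip": 0.6}}

```text
time_s: 34.97
eef_pos: [533.0, -322.8, 105.6]
ee_rot: [-0.0, 0.632, 0.775, -0.0]
force: [-0.5, -0.3, 1.2]
grip_width: 0.597
grip_force: 0.0
```

>>> {"name": "send_rows", "arguments": {"targets": [{"offset":[0,0,1],"spin":0},{"offset":[0,0,4],"spin":0},{"offset":[0,0,8],"spin":0},{"offset":[-1,4,8],"spin":0},{"offset":[-2,8,8],"spin":0},{"offset":[-3,12,8],"spin":0},{"offset":[-4,16,8],"spin":0},{"offset":[-5,20,8],"spin":0}]}}

```text
time_s: 35.63
eef_pos: [482.3, -121.1, 186.3]
ee_rot: [0.001, 0.632, 0.775, 0.0]
force: [1.4, 0.6, 0.4]
grip_width: 0.604
grip_force: 0.0
```

>>> {"name": "send_rows", "arguments": {"targets": [{"offset":[-1,4,0],"spin":0},{"offset":[-1,8,0],"spin":0},{"offset":[-1,12,0],"spin":0},{"offset":[-1,16,0],"spin":0},{"offset":[-1,20,0],"spin":0},{"offset":[0,24,0],"spin":0},{"offset":[1,28,0],"spin":0},{"offset":[2,31.5,0],"spin":0}]}}

```text
time_s: 36.3
eef_pos: [503.1, 194.9, 186.6]
ee_rot: [0.0, 0.631, 0.775, 0.001]
force: [0.6, 0.4, -0.9]
grip_width: 0.598
grip_force: 0.0
```

>>> {"name": "send_rows", "arguments": {"targets": [{"offset":[1,3.5,0],"spin":0},{"offset":[1.7,6.5,0],"spin":0},{"offset":[1.7,8.2,0],"spin":0},{"offset":[1.7,8.4,-1],"spin":0},{"offset":[1.7,8.4,-2],"spin":0},{"offset":[1.7,8.4,-2],"spin":0},{"offset":[1.7,8.4,-2],"spin":0}]}}

```text
time_s: 36.88
eef_pos: [519.8, 275.0, 164.9]
ee_rot: [-0.0, 0.632, 0.775, -0.001]
force: [0.9, -0.4, -0.3]
grip_width: 0.602
grip_force: 0.0
```

```bash
python3 - <<'E'
from h import *
p,d=ctrl.capture("top");W=cloud("top",d)
w=W[165:275,405:530].reshape(-1,3);w=w[(w[:,2]>125)&(w[:,2]<140)];print("square stem",w.mean(0),len(w))
s=ctrl.sense();print(s["eef_pos"])
E
```

```text
square stem [ 534.0136801  -322.74427867  132.29114612] 67
[520.15847562 275.08958915 165.58122454]
```

>>> {"name": "send_rows", "arguments": {"targets": [{"offset":[0,0.1,-2],"spin":0},{"offset":[0,0.1,-4],"spin":0},{"offset":[0,0.1,-5.5],"spin":0},{"offset":[0,0.1,-6],"spin":0},{"offset":[0,0.1,-6.2],"spin":0},{"offset":[0,0.1,-6.2],"spin":0},{"offset":[0,0.1,-6.2],"spin":0}]}}

```text
time_s: 37.52
eef_pos: [520.7, 277.2, 104.7]
ee_rot: [0.001, 0.632, 0.775, 0.001]
force: [0.3, -0.8, 0.3]
grip_width: 0.595
grip_force: 0.0
```

>>> {"name": "send_rows", "arguments": {"targets": [{"offset":[-0.02,-0.1,-0.25],"spin":0},{"offset":[-0.02,-0.1,-0.25],"spin":0},{"offset":[-0.02,-0.1,-0.25],"spin":0}]}}

```text
time_s: 37.77
eef_pos: [519.9, 276.2, 101.3]
ee_rot: [0.0, 0.632, 0.775, 0.0]
force: [0.2, -0.2, -0.1]
grip_width: 0.595
grip_force: 0.0
```

>>> {"name": "send_rows", "arguments": {"targets": [{"offset":[0,0,0],"spin":0},{"offset":[0,0,0],"spin":0},{"offset":[0,0,0],"spin":0},{"offset":[0,0,0],"spin":0},{"offset":[0,0,0],"spin":0},{"offset":[0,0,0],"spin":0}], "grip": 0}}

```text
time_s: 38.27
eef_pos: [520.0, 276.3, 101.2]
ee_rot: [0.0, 0.632, 0.775, 0.0]
force: [-0.7, 0.0, 3.2]
grip_width: 0.166
grip_force: 58.6
```

>>> {"name": "send_rows", "arguments": {"targets": [{"offset":[0,0,0.5],"spin":0},{"offset":[0,0,2],"spin":0},{"offset":[0,0,5],"spin":0},{"offset":[0,0,8.5],"spin":0},{"offset":[0,0,12],"spin":0},{"offset":[0,0,14.8],"spin":0},{"offset":[-0.7,-1,16],"spin":0},{"offset":[-1.7,-3,16],"spin":0}]}}

```text
time_s: 38.93
eef_pos: [503.5, 247.2, 263.8]
ee_rot: [0.001, 0.631, 0.776, 0.002]
force: [0.3, -0.4, -3.9]
grip_width: 0.167
grip_force: 58.9
```

>>> {"name": "send_rows", "arguments": {"targets": [{"offset":[-1.5,-3,0],"spin":0},{"offset":[-3,-6,0],"spin":0},{"offset":[-3.8,-9.5,0],"spin":0},{"offset":[-3.8,-13,0],"spin":0},{"offset":[-3.8,-16.5,0],"spin":0},{"offset":[-3.8,-20,0],"spin":0},{"offset":[-3.8,-23.5,0],"spin":0},{"offset":[-3.8,-27,0],"spin":0}]}}

```text
time_s: 39.6
eef_pos: [464.2, -25.3, 260.9]
ee_rot: [-0.0, 0.632, 0.775, -0.0]
force: [0.1, -0.0, -2.9]
grip_width: 0.164
grip_force: 59.0
```

>>> {"name": "send_rows", "arguments": {"targets": [{"offset":[0.5,-3.5,0],"spin":0},{"offset":[1.5,-7,0],"spin":0},{"offset":[2.5,-10.5,0],"spin":0},{"offset":[3.5,-14,0],"spin":0},{"offset":[4.5,-17.5,0],"spin":0},{"offset":[5.5,-21,0],"spin":0},{"offset":[5.9,-24,0],"spin":0},{"offset":[5.9,-25.2,0],"spin":0}]}}

```text
time_s: 40.27
eef_pos: [523.6, -279.3, 259.7]
ee_rot: [-0.001, 0.633, 0.774, -0.0]
force: [-0.0, -0.5, -2.9]
grip_width: 0.167
grip_force: 59.0
```

>>> {"name": "send_rows", "arguments": {"targets": [{"offset":[0,0,-1.5],"spin":0},{"offset":[0,0,-4.5],"spin":0},{"offset":[0,0,-7.5],"spin":0},{"offset":[0,0,-9.5],"spin":0},{"offset":[0,0,-10],"spin":0},{"offset":[0,0,-10],"spin":0},{"offset":[0,0,-10],"spin":0}]}}

```text
time_s: 40.85
eef_pos: [524.2, -275.9, 162.3]
ee_rot: [0.001, 0.632, 0.775, 0.0]
force: [-0.9, -0.7, -2.0]
grip_width: 0.164
grip_force: 58.8
```

>>> {"name": "send_rows", "arguments": {"targets": [{"offset":[0,0,-2],"spin":0},{"offset":[0,0,-4],"spin":0},{"offset":[0,0,-5],"spin":0},{"offset":[0,0,-5.2],"spin":0},{"offset":[0,0,-5.2],"spin":0},{"offset":[0,0,-5.2],"spin":0},{"offset":[0,0,-5.2],"spin":0}]}}

```text
time_s: 41.43
eef_pos: [524.4, -276.2, 110.5]
ee_rot: [0.001, 0.632, 0.775, -0.0]
force: [-0.2, 0.3, -2.6]
grip_width: 0.169
grip_force: 58.9
```

>>> {"name": "send_rows", "arguments": {"targets": [{"offset":[-0.03,0,-0.2],"spin":0},{"offset":[-0.03,0,-0.4],"spin":0},{"offset":[-0.03,0,-0.5],"spin":0},{"offset":[-0.03,0,-0.53],"spin":0},{"offset":[-0.03,0,-0.55],"spin":0},{"offset":[-0.03,0,-0.55],"spin":0}]}}

```text
time_s: 41.93
eef_pos: [524.0, -276.3, 105.2]
ee_rot: [0.001, 0.632, 0.775, -0.0]
force: [-2.6, 1.4, 8.7]
grip_width: 0.163
grip_force: 60.3
```

>>> {"name": "send_rows", "arguments": {"targets": [{"offset":[0,0,0],"spin":0},{"offset":[0,0,0],"spin":0},{"offset":[0,0,0.2],"spin":0},{"offset":[0,0,0.4],"spin":0}], "grip": 0.6}}

```text
time_s: 42.27
eef_pos: [523.6, -275.8, 107.5]
ee_rot: [-0.0, 0.632, 0.775, 0.0]
force: [0.3, -0.4, 0.2]
grip_width: 0.6
grip_force: 0.0
```

>>> {"name": "send_rows", "arguments": {"targets": [{"offset":[0,0,1],"spin":0},{"offset":[0,0,4],"spin":0},{"offset":[0,0,8],"spin":0},{"offset":[-1,4,8],"spin":0},{"offset":[-2,8,8],"spin":0},{"offset":[-3,12,8],"spin":0},{"offset":[-4,16,8],"spin":0},{"offset":[-5,20,8],"spin":0}]}}

```text
time_s: 42.93
eef_pos: [472.8, -74.1, 188.3]
ee_rot: [0.001, 0.632, 0.775, 0.0]
force: [1.0, 0.2, 0.5]
grip_width: 0.599
grip_force: 0.0
```

>>> {"name": "send_rows", "arguments": {"targets": [{"offset":[-1,4,0],"spin":0},{"offset":[-2,8,0],"spin":0},{"offset":[-2.3,12,0],"spin":0},{"offset":[-2.3,16,0],"spin":0},{"offset":[-2.3,20,0],"spin":0},{"offset":[-2.3,24,0],"spin":0},{"offset":[-2.3,28,0],"spin":0},{"offset":[-2.3,31.5,0],"spin":0}]}}

```text
time_s: 43.6
eef_pos: [450.1, 241.8, 188.5]
ee_rot: [0.0, 0.632, 0.775, 0.001]
force: [0.6, -1.3, 0.5]
grip_width: 0.602
grip_force: 0.0
```

>>> {"name": "send_rows", "arguments": {"targets": [{"offset":[0,2,0],"spin":0},{"offset":[0,3.5,0],"spin":0},{"offset":[0,3.5,-1],"spin":0},{"offset":[0,3.5,-2],"spin":0},{"offset":[0,3.5,-2],"spin":0},{"offset":[0,3.5,-2],"spin":0}]}}

```text
time_s: 44.1
eef_pos: [450.3, 273.2, 166.9]
ee_rot: [-0.0, 0.632, 0.775, -0.001]
force: [0.8, 0.7, -0.1]
grip_width: 0.601
grip_force: 0.0
```

>>> {"name": "send_rows", "arguments": {"targets": [{"offset":[0,0.05,-2],"spin":0},{"offset":[0,0.05,-4],"spin":0},{"offset":[0,0.05,-5.7],"spin":0},{"offset":[0,0.05,-6.3],"spin":0},{"offset":[0,0.05,-6.5],"spin":0},{"offset":[0,0.05,-6.5],"spin":0},{"offset":[0,0.05,-6.5],"spin":0}]}}

```text
time_s: 44.68
eef_pos: [451.2, 274.7, 103.6]
ee_rot: [0.0, 0.632, 0.775, 0.001]
force: [0.1, -0.3, -0.5]
grip_width: 0.602
grip_force: 0.0
```

>>> {"name": "send_rows", "arguments": {"targets": [{"offset":[-0.05,-0.05,-0.3],"spin":0},{"offset":[-0.05,-0.05,-0.3],"spin":0},{"offset":[-0.05,-0.05,-0.3],"spin":0}]}}

```text
time_s: 44.93
eef_pos: [450.1, 274.2, 99.8]
ee_rot: [0.0, 0.632, 0.775, 0.0]
force: [0.0, 0.4, -0.1]
grip_width: 0.599
grip_force: 0.0
```

>>> {"name": "send_rows", "arguments": {"targets": [{"offset":[0,0,0],"spin":0},{"offset":[0,0,0],"spin":0},{"offset":[0,0,0],"spin":0},{"offset":[0,0,0],"spin":0},{"offset":[0,0,0],"spin":0},{"offset":[0,0,0],"spin":0}], "grip": 0}}

```text
time_s: 45.43
eef_pos: [450.1, 274.3, 99.8]
ee_rot: [0.0, 0.632, 0.775, 0.0]
force: [-1.5, -0.4, 4.7]
grip_width: 0.169
grip_force: 58.4
```

>>> {"name": "send_rows", "arguments": {"targets": [{"offset":[0,0,0.5],"spin":0},{"offset":[0,0,2],"spin":0},{"offset":[0,0,5],"spin":0},{"offset":[0,0,8.5],"spin":0},{"offset":[0,0,12],"spin":0},{"offset":[0,0,14.8],"spin":0},{"offset":[0,-1,16],"spin":0},{"offset":[0,-3,16],"spin":0}]}}

```text
time_s: 46.1
eef_pos: [450.5, 244.8, 261.4]
ee_rot: [0.001, 0.631, 0.776, 0.002]
force: [0.4, -0.2, -5.1]
grip_width: 0.167
grip_force: 59.1
```

>>> {"name": "send_rows", "arguments": {"targets": [{"offset":[0,-3.3,0],"spin":0},{"offset":[0,-6.8,0],"spin":0},{"offset":[0,-10.3,0],"spin":0},{"offset":[0,-13.8,0],"spin":0},{"offset":[0,-17.3,0],"spin":0},{"offset":[0,-20.8,0],"spin":0},{"offset":[0.4,-24.3,0],"spin":0},{"offset":[1.4,-27.5,0],"spin":0}]}}

```text
time_s: 46.77
eef_pos: [462.4, -33.0, 258.2]
ee_rot: [-0.001, 0.632, 0.775, -0.001]
force: [0.4, -0.2, -4.7]
grip_width: 0.167
grip_force: 59.1
```

>>> {"name": "send_rows", "arguments": {"targets": [{"offset":[1,-3.5,0],"spin":0},{"offset":[2,-7,0],"spin":0},{"offset":[3,-10.5,0],"spin":0},{"offset":[4,-14,0],"spin":0},{"offset":[4.8,-17,0],"spin":0},{"offset":[5,-19,0],"spin":0},{"offset":[5,-19.75,0],"spin":0},{"offset":[5,-19.75,0],"spin":0}]}}

```text
time_s: 47.43
eef_pos: [513.0, -229.8, 257.6]
ee_rot: [-0.002, 0.633, 0.774, -0.0]
force: [-0.0, -0.4, -4.8]
grip_width: 0.163
grip_force: 59.1
```

>>> {"name": "send_rows", "arguments": {"targets": [{"offset":[0,0,-1.5],"spin":0},{"offset":[0,0,-4.5],"spin":0},{"offset":[0,0,-7.5],"spin":0},{"offset":[0,0,-9.5],"spin":0},{"offset":[0,0,-10],"spin":0},{"offset":[0,0,-10],"spin":0},{"offset":[0,0,-10],"spin":0}]}}

```text
time_s: 48.02
eef_pos: [514.4, -227.9, 160.6]
ee_rot: [0.001, 0.632, 0.775, 0.0]
force: [0.4, -0.6, -5.4]
grip_width: 0.166
grip_force: 58.9
```

>>> {"name": "send_rows", "arguments": {"targets": [{"offset":[0,0,-2],"spin":0},{"offset":[0,0,-4],"spin":0},{"offset":[0,0,-5],"spin":0},{"offset":[0,0,-5.2],"spin":0},{"offset":[0,0,-5.2],"spin":0},{"offset":[0,0,-5.2],"spin":0},{"offset":[0,0,-5.2],"spin":0}]}}

```text
time_s: 48.6
eef_pos: [514.6, -228.7, 108.9]
ee_rot: [0.001, 0.632, 0.775, 0.0]
force: [0.5, -0.2, -4.3]
grip_width: 0.168
grip_force: 59.0
```

>>> {"name": "send_rows", "arguments": {"targets": [{"offset":[-0.05,0.03,-0.2],"spin":0},{"offset":[-0.05,0.03,-0.4],"spin":0},{"offset":[-0.05,0.03,-0.48],"spin":0},{"offset":[-0.05,0.03,-0.52],"spin":0},{"offset":[-0.05,0.03,-0.52],"spin":0},{"offset":[-0.05,0.03,-0.52],"spin":0}]}}

```text
time_s: 49.1
eef_pos: [514.0, -228.3, 103.8]
ee_rot: [0.001, 0.632, 0.775, -0.0]
force: [-2.3, 1.1, 7.2]
grip_width: 0.166
grip_force: 60.5
```

>>> {"name": "send_rows", "arguments": {"targets": [{"offset":[0,0,0],"spin":0},{"offset":[0,0,0],"spin":0},{"offset":[0,0,0.2],"spin":0},{"offset":[0,0,0.4],"spin":0}], "grip": 0.6}}

```text
time_s: 49.43
eef_pos: [513.6, -228.0, 106.4]
ee_rot: [0.0, 0.632, 0.775, 0.0]
force: [1.0, 0.5, -0.5]
grip_width: 0.603
grip_force: 0.0
```

>>> {"name": "send_rows", "arguments": {"targets": [{"offset":[0,0,1],"spin":0},{"offset":[0,0,4],"spin":0},{"offset":[0,0,8],"spin":0},{"offset":[-1,4,9],"spin":0},{"offset":[-3,7.5,10],"spin":0},{"offset":[-5,11,11],"spin":0},{"offset":[-7,14,12],"spin":0},{"offset":[-9,17,12],"spin":0}]}}

```text
time_s: 50.1
eef_pos: [423.0, -56.8, 228.7]
ee_rot: [0.002, 0.632, 0.775, 0.001]
force: [0.5, 0.3, 0.1]
grip_width: 0.596
grip_force: 0.0
```

>>> {"name": "send_rows", "arguments": {"targets": [{"offset":[0,4,0],"spin":0},{"offset":[0,8,0],"spin":0},{"offset":[0,12,0],"spin":0},{"offset":[0,16,0],"spin":0},{"offset":[0,20,0],"spin":0},{"offset":[0,24,0],"spin":0},{"offset":[0,26,0],"spin":0},{"offset":[0,26,0],"spin":0}]}}

```text
time_s: 50.77
eef_pos: [423.0, 205.3, 227.0]
ee_rot: [0.0, 0.63, 0.776, 0.001]
force: [-0.4, -1.6, -0.9]
grip_width: 0.601
grip_force: 0.0
```

```bash
python3 - <<'E'
from h import *
P=[]
for c,b in(("top",(405,165,520,275)),("side",(290,95,380,195))):
    p,d=ctrl.capture(c);W=cloud(c,d)
    cv2.imwrite(f"pics/f_{c}.png",p[:,:,::-1])
    w=W[b[1]:b[3],b[0]:b[2]].reshape(-1,3);w=w[(w[:,2]>125)&(w[:,2]<145)]
    l=cv2.kmeans(w[:,:2].astype(np.float32),3,None,(3,50,.1),5,2)[1][:,0]
    for i in range(3):print(c,w[l==i].mean(0).round(1),(l==i).sum())
    P.append(cv2.resize(p[b[1]-3:b[3]+3,b[0]-5:b[2]+5,::-1],(400,480)))
    w=W.reshape(-1,3);m=(w[:,2]>46)&(w[:,2]<58)&(abs(w[:,0]-507)<40)&(abs(w[:,1]-5)<65);print(rect(w[m][:,:2]) if m.any() else "")
cv2.imwrite("pics/f.png",np.hstack(P))
E
```

```text
top [ 524.3 -276.2  132.1] 65
top [ 534.2 -323.   131.9] 68
top [ 514.4 -229.1  132.2] 64
[506.7, 5.5, 99.9, 36.2, 77.0]
side [ 542.7 -327.1  132.4] 3
side [ 532.9 -276.2  132.1] 5
side [ 540.9 -319.6  129.5] 10
[507.9, 4.4, 103.2, 36.9, 77.6]
```

View pics/f.png

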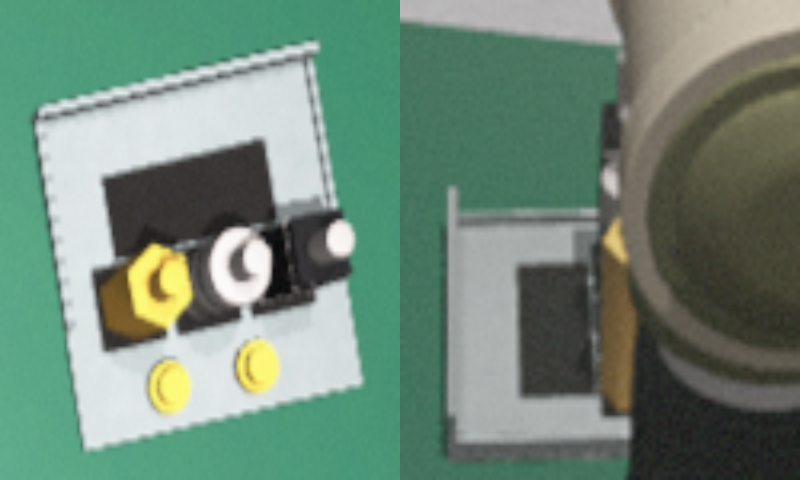

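View pics/f_side.png

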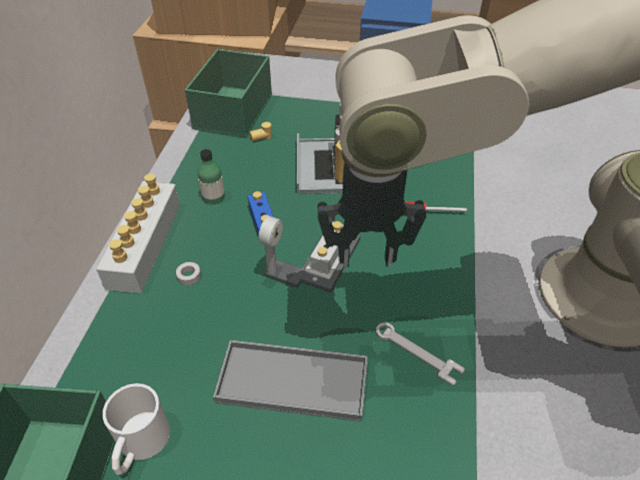

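All three cartridges are upright on their dark squares, within 1.5 mm of their starting positions: in the crop, hex at (160,285), round at (238,265) and square at (325,245). The tray is empty, and the valve body is still centred on the stand, so I hand in.

```bash
python3 -c "
from rig import ctrl
print(ctrl.finish_job())"
```

```text
the job is handed in; nothing more can be done
None
```

The job is handed in at about 51 s: the valve body sits flat, centred and aligned on the gauge plate, and all three cartridges are back upright on their bay spots, within 1.5 mm of where they started; the judge's result was not shown.

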